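# Balance a speaker bar on the rocking service cradle

### The job

Lift the speaker bar and feel for the point along it where it hangs level without tipping, then lay it down gently along the rubber seat between the cradle's orange cheeks so that it balances there on its own, level, with both ends free in the air, and let go. Never drop it, tip it steeply or press it hard into the cradle, and leave the other things on the bench where they are.

Things in the scene. Friction and masses are not known exactly. Their poses are not given: they have to be found in the camera images.
- bar: black television speaker bar with silver end caps, a closed box lying on the bench on its underside: 400 mm long (its own y), 44 mm wide (its own x), 62 mm high (z). Origin at the middle of the underside. 0.72 to 0.90 kg in all. A heavy fixed pack hidden inside puts its balance point 25 to 88 mm from the middle along its length, towards one of the two ends; how far differs every time, and nothing on the outside shows where; across its width it balances in the middle.
- cradle: blue base plate of the service cradle (100 x 90 x 10 mm), bolted to the bench, with a short sprung post carrying an orange-cheeked rocking head. Origin under the centre of the plate; the bar is to lie along its y, between the two cheeks, which stand to -x and +x. A bar may lie either way round (turned by half a turn).
- cradle_seat (a point): centre of the head's flat black rubber seat, 70 mm above the bench when empty. Seat 40 mm long (along y), 50 mm clear between the cheeks (along x); the cheeks are 5 mm thick and stand 10 mm above the seat along its whole length. Axes as the cradle's, turning with the head. The post yields downwards under load: up to about 3 N nothing, then 1.5 N per mm, 14 mm travel (the bar's weight alone sinks it about 3 to 4 mm).
- cradle_head (a joint): rocking angle of the head about the cradle's x axis, 14 mm below the seat, rad: 0 level, positive when the +y end is up, stops at +-0.2. A spring centres it (1.5 N m/rad); with the bar resting freely on it, it dips some 0.007 rad for each mm that the balance point lies off the seat's centre towards the lowered end; more than about 18 mm off, the bar tips off. Empty, it stays level.
- remote: black television remote control, 46 x 170 x 18 mm; a bystander, origin at its underside's middle
- circuit_board: small brown circuit board with components, 75 x 110 x 20 mm; a bystander, origin at its underside's middle
- screwdriver: red-handled screwdriver, lying, about 20 cm long; a bystander
- multimeter: red hand multimeter, 75 x 150 x 40 mm; a bystander, origin at its underside's middle
- screw_tray: blue two-pocket screw tray, 90 x 70 x 22 mm; a bystander, origin at its underside's middle
- spool: small grey metal spool, 52 mm across, 38 mm high, standing; a bystander, origin at its underside's middle
- flux_jar: amber jar with black lid, 44 mm across, 50 mm high; a bystander, origin at its underside's middle
Not all that is in view belongs to the job. Of the things like the cradle, leave any that is turquoise; of the rest the smaller one is meant.

How it is judged:
On the way:
1. the bar is held in the fingers clear of the bench (underside middle above 25 mm) and of the cradle, within 5 degrees of level (height (world z) of bar above 0.025 m and angle between bar's own z axis and vertical below 0.087 rad and contact force between the fingers and bar above 2 N and contact force between bar and cradle below 0.1 N), for 0.4 s.
At the end, for the whole second after the job is handed in: The bar rests at rest on the cradle's seat, between the cheeks (within 6 mm across, 11 degrees in yaw, underside within 4 mm of the seat's plane), carried by the cradle alone, within 3.4 degrees (0.06 rad) of level, let go (z of bar in the frame of cradle_seat between -0.004 and 0.004 m and x of bar in the frame of cradle_seat between -0.006 and 0.006 m and angle between the y axis of bar and the y axis of cradle_seat, either way round below 0.2 rad and contact force between bar and cradle above 4 N and height (world z) of bar above 0.045 m and angle between bar's own z axis and vertical below 0.06 rad and linear speed of bar below 0.02 m/s and angular speed of bar below 0.08 rad/s); the robot touches nothing.
It fails at once if the bar is tipped by more than 17 degrees (angle between bar's own z axis and vertical above 0.3 rad).
It fails at once if the bar is pressed into the cradle with more than 25 N (contact force between bar and cradle above 25 N).
It fails at once if the bar is dropped or flung (faster than 0.8 m/s) (linear speed of bar above 0.8 m/s).
It fails at once if one of the other things on the bench is moved by more than 20 mm (distance of any of remote, circuit_board, screwdriver, multimeter, screw_tray, spool, flux_jar from where it was at the start of the episode above 0.02 m).
It also fails if it takes over 51 s, if anything falls off the work surface, if the arm or the gripper's body presses on something with over 40 N, if the wrist force passes 120 N, or if a joint passes its speed limit or range.

### The arm

A 6-joint arm with a two-finger parallel gripper is mounted at the origin on the work surface. World frame = base frame: x ahead of the robot, y to its left, z up, the work surface at z = 0. Lengths are in m, angles in rad, forces in N, time in s.
With the tool pointing down it reaches from about 0.425 to 0.95 m from the base axis. Payload 3.5 kg.
Tool frame: the origin (TCP) lies on the centre line of the jaws, within the pads' length; the fingertips stand 19 mm ahead of it and the grasp point (between the pads) is the TCP (robot.tip_reach is the distance from the TCP to the fingertips, in m); z points along the fingers, y is the line along which they close (so a half turn about z gives the same grasp; the last joint's range is limited). The gripper opens to 85 mm and grips with 20 to 120 N. Pads are 22 mm wide; open, the fingers measure 114 mm over their backs; the gripper's body (76 mm by 85 mm) begins 54 mm behind the grasp point. The pads swing forward as they close: fully open they stand 13 mm farther back than shut.
Start: joints at [-1.254, 0.286, 1.577, -0, 1.279, -0.15], TCP at [0.304, -0.603, 0.25] pointing down, gripper open.
Joint ranges: [-2.77, 2.77], [-0.9, 2.22], [0.21, 2.48], [-1.53, 4.67], [0.24, 2.81], [-2.84, 2.84]. Speed limits (rad/s): [2.79, 2.79, 3.14, 3.14, 3.14, 3.14].

### API

Orientations are given as a unit quaternion [w, x, y, z].
In Python, from plant import robot gives the robot as it stands.
- The arm moves only by the shell command python3 -m inch 'ROWS' [FORCE]. ROWS is JSON, a list that holds one entry, the list of rows, each a list of 7 numbers: the turn, a rotation vector about the tool's x, y, z in degrees, then the shift along the tool's x, y, z in cm, then the closure in counts, from 0 (fully open) to 255 (shut). A call has 1 to 5 rows; each row is the pose to reach, as a shift and turn from the pose commanded when the call began, along the tool's axes at that moment; what a row does not reach only later rows make up. A row lasts 1/12 s, in which the tool goes at most 41.7 mm and 7.16 degrees, less where a joint would pass 70% of its speed; a pose out of reach is approached as far as the arm can. A call with a gripper value outside its range is refused whole. The fingers move at their own pace and stop on an object; FORCE is the grip in N (left out, the last holds). Time passes only in rows, so rows that repeat a pose let the fingers close. It gives the time, the measured TCP pose, the force, the opening and the grip force at its end, in the units of the state.
- robot.read_state(): the state, without advancing time (a new reading comes with each control period).
- robot.get_image(name): name is "scene" or "top" or "wrist"; returns a dict with "frame" (420x560x3 uint8, red, green, blue), "fx", "fy", "cx", "cy" (pixels), "dist" ([k1, k2, p1, p2, k3] as OpenCV has them; the pictures are not rectified), "R" (3x3) and "t" (3): a world point X has camera coordinates R X + t. Camera axes: x right, y down, z forward; pixel columns grow to the right and rows downward; lengths in m; the calibration is good to about 2 mm. A picture is of the moment at which its call begins. There is no depth.
- robot.finish_job(): hands the job in; it is judged then, once.
The state is a dict: "t": time; "q": joint angles; "dq": joint speeds; "joint_torque": joint torques, N m; "tool_pos": TCP position; "tool_rot": TCP orientation; "ft_force": force on the tool from outside, world axes, zero at the start; "ft_torque": the same for the moment, N m; "opening": finger opening in m; "finger_force": force on a finger pad.
Only numpy, scipy, OpenCV 4.12 (cv2) and the standard library are available. Lean on these libraries where they do the work, as an engineer would, in place of code of your own. Each camera call takes 0.05 s, during which the arm holds its last target. There are 200 camera calls.

## Working session

There is one attempt and no reset: what is moved stays moved. The work goes in short steps, Python scripts to look and compute and a shell command to move; the robot and the scene stay as the last step left them, time stands still between calls to the robot, and variables do not carry over. Pictures are saved under pics/ and viewed, at most 10 in all, crops included, and the job is handed in when it is done.

```bash
ls; mkdir -p pics; python3 - <<'E'
from plant import robot
import cv2,numpy as np
for n in ["scene","top"]:
    d=robot.get_image(n); cv2.imwrite(f"pics/{n}0.png",d["frame"][:,:,::-1]); np.savez(f"pics/{n}0.npz",**d)
    print(n,d["fx"],d["fy"],d["cx"],d["cy"],d["dist"],np.round(d["R"],3).tolist(),d["t"])
print(robot.read_state())
E
```

```text
pics
scene 427.1010031470378 427.1010031470378 275.1638556648501 211.62971907654125 [-0.09175199  0.          0.          0.          0.        ] [[0.752, 0.659, 0.017], [0.379, -0.411, -0.829], [-0.54, 0.63, -0.559]] [-0.36901292 -0.1379029   1.26074929]
top 508.9131856854527 508.9131856854527 282.7241419674432 204.84527999654435 [0.03645183 0.         0.         0.         0.        ] [[-0.018, -1.0, -0.009], [-0.996, 0.019, -0.084], [0.084, 0.008, -0.996]] [0.00230495 0.5320752  1.17476837]
{'t': 0.1, 'q': array([-1.25399538e+00,  2.87143709e-01,  1.57801612e+00,  1.24689914e-07,
        1.27858428e+00, -1.49986984e-01]), 'dq': array([-2.03667301e-04, -2.20407063e-03, -3.53300766e-03,  4.16450866e-04,
       -1.45968036e-05, -1.69180982e-03]), 'joint_torque': array([-1.29521482e-04, -4.07300341e+01, -2.93699956e+01, -2.20146280e-04,
        3.44738903e-03, -8.98679360e-06]), 'tool_pos': array([ 0.30362678, -0.60224812,  0.24904885]), 'tool_rot': array([-1.07199596e-03,  9.72886482e-01,  2.31280643e-01, -8.95599728e-05]), 'ft_force': array([1.31850497, 0.25428166, 0.06064923]), 'ft_torque': array([-0.04767192, -0.01633349,  0.02405334]), 'finger_force': 0.0, 'opening': 0.0855980376463031}
```

View pics/top0.png

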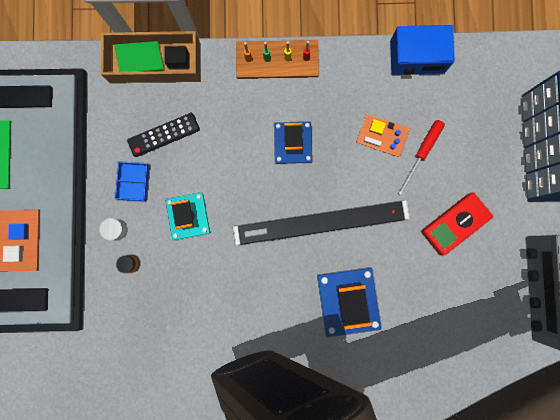

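View pics/scene0.png

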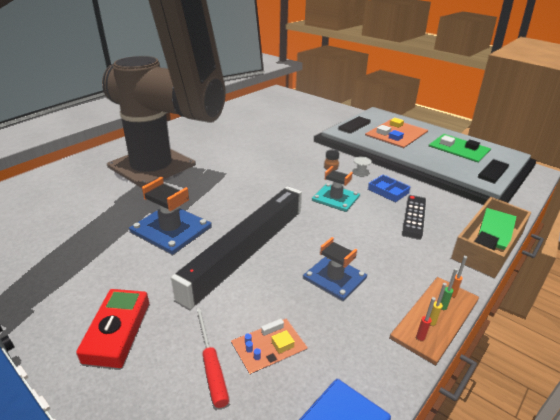

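The three cradle-like things in the top view are a blue one at (293,142), a larger blue one at (350,302) and a turquoise one at (187,216). Turquoise is ruled out, and the smaller blue one at (293,142) fits. The bar runs from (237,236) to (408,211). Next I'll measure these and make the confirming crop.

```bash
cat > h.py <<'E'
import cv2,numpy as np
def ray(d,px,z):
    K=np.array([[d["fx"],0,d["cx"]],[0,d["fy"],d["cy"]],[0,0,1]])
    u=cv2.undistortPoints(np.float64(px).reshape(-1,1,2),K,np.float64(d["dist"])).reshape(-1,2)
    v=np.c_[u,np.ones(len(u))]@d["R"]; c=-d["R"].T@d["t"]
    return c+v*((z-c[2])/v[:,2])[:,None]
def rectof(d,mask,z,name=""):
    cs,_=cv2.findContours(mask,cv2.RETR_EXTERNAL,cv2.CHAIN_APPROX_NONE)
    for c in cs:
        if cv2.contourArea(c)<60: continue
        P=ray(d,c[:,0]+0.0,z)[:,:2]
        r=cv2.minAreaRect(np.float32(P*1000)); m=c[:,0].mean(0)
        print(name,m.round(),"rect mm",np.round(r[0],1),np.round(r[1],1),round(r[2],1))
def blob(f,lo,hi): return cv2.inRange(cv2.cvtColor(f,cv2.COLOR_RGB2HSV),lo,hi)
E
python3 - <<'E'
import numpy as np,cv2
from h import *
d=dict(np.load("pics/top0.npz")); f=d["frame"]
roi=np.zeros(f.shape[:2],np.uint8); roi[100:345,150:420]=255
rectof(d,blob(f,(100,120,40),(125,255,255))&roi,0.010,"plate")
rectof(d,blob(f,(5,180,150),(20,255,255))&roi,0.078,"cheek")
roi2=np.zeros_like(roi); roi2[195:250,228:415]=255
g=cv2.cvtColor(f,cv2.COLOR_RGB2GRAY)
rectof(d,((g<85)*255).astype(np.uint8)&roi2,0.062,"barblack")
rectof(d,((g>200)*255).astype(np.uint8)&roi2,0.062,"caps")
a=cv2.resize(f[110:175,255:330],None,fx=5,fy=5,interpolation=cv2.INTER_CUBIC)
b=cv2.resize(f[195:250,228:415],None,fx=4,fy=4,interpolation=cv2.INTER_CUBIC)
o=np.zeros((a.shape[0]+b.shape[0],max(a.shape[1],b.shape[1]),3),np.uint8);o[:a.shape[0],:a.shape[1]]=a;o[a.shape[0]:,:b.shape[1]]=b
cv2.imwrite("pics/crop1.png",o[:,:,::-1])
E
```

```text
plate [349. 302.] rect mm [ 303.8 -157.4] [143.1 128.6] 6.8
plate [293. 142.] rect mm [683.  -33.8] [88.9 99.7] 89.0
cheek [351. 288.] rect mm [ 339.9 -156.3] [ 8.2 56.1] 6.8
barblack [321. 223.] rect mm [486.3 -93. ] [ 44.7 375. ] 7.5
```

View pics/crop1.png

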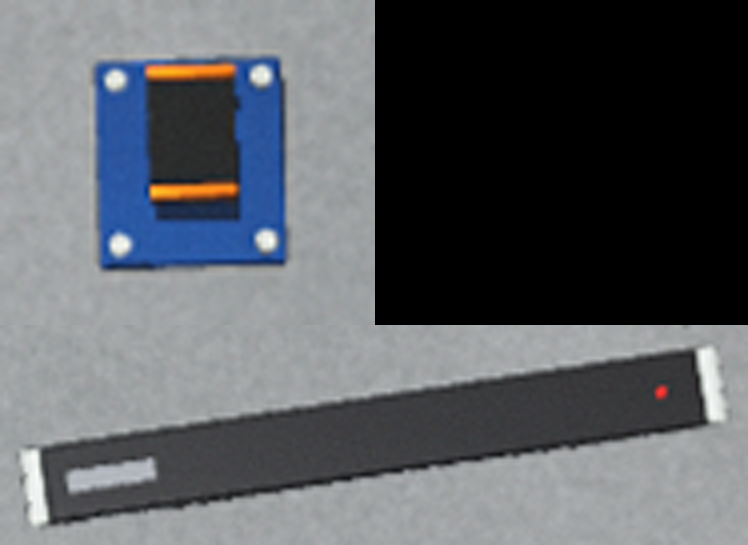

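The crop confirms it: the target is the blue cradle with an 89 x 100 mm plate at (293,142), against 129 x 143 mm for the other blue one. Its cheeks are centred at about (293,124) and (294,148). The bar centre is near (486,-93) mm with yaw about 7.5°.

```bash
cat > go.py <<'E'
import sys,numpy as np
from scipy.spatial.transform import Rotation as R
from plant import robot
# usage: go.py x y z(mm) toolx_yaw_deg
def go(x,y,z,yaw):
    s=robot.read_state(); q=s["tool_rot"]; r=R.from_quat([*q[1:],q[0]])
    a=np.radians(yaw); T=R.from_matrix(np.c_[[np.cos(a),np.sin(a),0],[np.sin(a),-np.cos(a),0],[0,0,-1]])
    print("turn",(r.inv()*T).as_rotvec(degrees=True).round(2),"shift cm",(r.inv().apply(np.array([x,y,z])/1000-s["tool_pos"])*100).round(2))
def st():
    s=robot.read_state()
    print("t",round(s["t"],2),"pos",(s["tool_pos"]*1000).round(1),"F",s["ft_force"].round(2),"M",s["ft_torque"].round(3),"grip",round(s["finger_force"],1),"open",round(s["opening"]*1000,1))
if __name__=="__main__":
    st(); go(*map(float,sys.argv[1:5]))
E
python3 - <<'E'
import numpy as np,cv2
from h import *
d=dict(np.load("pics/top0.npz"));f=d["frame"]
roi=np.zeros(f.shape[:2],np.uint8); roi[118:158,275:312]=255
m=blob(f,(5,150,120),(22,255,255))&roi
n,l,s,c=cv2.connectedComponentsWithStats(m); print(s[1:,4],c[1:])
P=ray(d,c[1:],0.079); print((P*1000).round(1))
rects=ray(d,[[237,235.5],[406.5,211]],0.062);print((rects*1000).round(1))
E
python3 -m inch '[[[0,0,-72,39,-37.3,0,0],[0,0,-72,39,-37.3,0,0],[0,0,-72,39,-37.3,0,0],[0,0,-72,39,-37.3,0,0],[0,0,-72,39,-37.3,0,0]]]'; python3 go.py 486 -93 120 97.5
```

```text
[49 48] [[292.69387755 123.95918367]
 [292.64583333 147.89583333]]
[[710.9 -34.1  79. ]
 [656.  -32.9  79. ]]
[[ 461.    96.8   62. ]
 [ 509.4 -287.6   62. ]]
t: 0.52
tool_pos: [0.3735, -0.4043, 0.2496]
tool_rot: [-0.001, 0.853, 0.522, 0.0]
ft_force: [0.2, 0.9, 0.5]
opening: 0.0855
finger_force: 0.0
t 0.52 pos [ 373.5 -404.3  249.6] F [0.24 0.86 0.5 ] M [-0.022 -0.054 -0.047] grip 0.0 open 85.5
turn [ -0.04  -0.06 -34.63] shift cm [32.83 -4.17 12.99]
```

```bash
python3 -m inch '[[[0,0,-7,6.5,-0.8,0,0],[0,0,-14,13,-1.6,1,0],[0,0,-21,19.5,-2.4,3,0],[0,0,-28,26,-3.3,5,0],[0,0,-34.6,32.8,-4.2,9,0]]]' >/dev/null;  python3 go.py 486 -93 120 97.5
```

```text
t 0.93 pos [ 444.3 -214.4  211.2] F [ 0.55 -1.16  0.66] M [-0.038 -0.055 -0.   ] grip 0.0 open 85.3
turn [ 0.1   0.09 -0.01] shift cm [11.5   5.7   9.12]
```

```bash
python3 -m inch '[[[0,0,0,4,2,2,0],[0,0,0,7.5,3.7,4,0],[0,0,0,11.5,5.7,6,0],[0,0,0,11.5,5.7,9,0],[0,0,0,11.5,5.7,9,0]]]' >/dev/null;  python3 go.py 486 -93 43 97.5
python3 - <<'E'
from plant import robot
import cv2,numpy as np
from h import *
d=robot.get_image("wrist"); f=d["frame"];cv2.imwrite("pics/w1.png",f[:,:,::-1])
g=cv2.cvtColor(f,cv2.COLOR_RGB2GRAY)
rectof(d,((g<85)*255).astype(np.uint8),0.062,"dark")
E
```

```text
t 1.35 pos [481.8 -90.1 113.8] F [-2.47  0.56 -1.23] M [ 0.048  0.068 -0.027] grip 0.0 open 85.5
turn [-0.65 -0.42 -0.09] shift cm [-0.4   0.46  7.07]
dark [450. 416.] rect mm [ 620.9 -205.3] [11.4  6. ] 3.8
dark [153. 214.] rect mm [411.3 -80.6] [ 7.9 10.9] 0.5
dark [172. 197.] rect mm [421.1 -67.9] [5.5 6.7] 2.2
dark [195. 192.] rect mm [433.8 -65. ] [14.6  7.5] 32.3
dark [529. 174.] rect mm [618.1 -28.5] [50.9 68.8] 1.3
dark [169. 201.] rect mm [479.2 -98.7] [428.7 276.6] 8.2
```

View pics/w1.png

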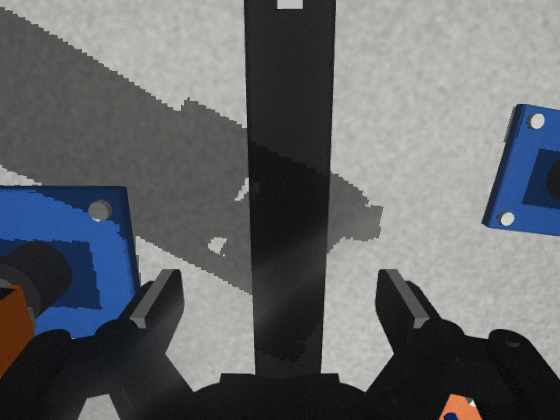

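The wrist view shows the bar at columns 250-330, running straight between the fingers (gap about 180-380), so it's aligned and I can go down.

```bash
python3 -m inch '[[[0,0,0,0,0,2,0],[0,0,0,-0.2,0.2,4,0],[0,0,0,-0.2,0.3,5.5,0],[0,0,0,-0.2,0.3,6.6,0],[0,0,0,-0.2,0.3,6.6,0]]]' >/dev/null;  python3 go.py 486 -93 43 97.5
```

```text
t 1.82 pos [488.2 -97.3  53.7] F [ 0.52 -0.69 -0.45] M [-0.     0.027  0.039] grip 0.0 open 85.1
turn [-0.14 -0.07 -0.42] shift cm [ 0.45 -0.16  1.07]
```

```bash
python3 -m inch '[[[0,0,0,0,0,0,120],[0,0,0,0,0,0,170],[0,0,0,0,0,0,200],[0,0,0,0,0,0,220],[0,0,0,0,0,0,230]]]' 60 >/dev/null;  python3 go.py 486 -93 43 97.5
```

```text
t 2.23 pos [489.2 -97.1  56.3] F [-3.54 -1.5   5.96] M [-0.2    0.61   0.113] grip 63.6 open 42.6
turn [-0.04  0.07 -0.26] shift cm [ 0.45 -0.27  1.33]
```

```bash
python3 -m inch '[[[0,0,0,0,0,0,235],[0,0,0,0,0,-0.2,235],[0,0,0,0,0,-0.4,235],[0,0,0,0,0,-0.4,235],[0,0,0,0,0,-0.4,235]]]' 110 >/dev/null;  python3 go.py 486 -93 43 97.5; python3 -m inch '[[[0,0,0,0,0,-0.2,235],[0,0,0,0,0,-0.4,235],[0,0,0,0,0,-0.4,235],[0,0,0,0,0,-0.4,235],[0,0,0,0,0,-0.4,235]]]' 110 >/dev/null;  python3 go.py 486 -93 43 97.5
```

```text
t 2.65 pos [488.1 -96.1  57.6] F [-0.15  0.12 -7.09] M [-0.409 -0.084 -0.008] grip 112.1 open 42.1
turn [-0.1  -0.05 -0.33] shift cm [ 0.33 -0.16  1.46]
t 3.07 pos [489.1 -96.6  62.7] F [-0.18 -0.58 -7.01] M [-0.436 -0.    -0.065] grip 112.2 open 41.6
turn [-0.    0.   -0.34] shift cm [ 0.39 -0.26  1.97]
```

```bash
python3 -m inch '[[[0,0,0,0,0,-0.3,235],[0,0,0,0,0,-0.6,235],[0,0,0,0,0,-0.8,235],[0,0,0,0,0,-0.8,235],[0,0,0,0,0,-0.8,235]]]' 115 >/dev/null
for i in 1 2 3; do python3 -m inch '[[[0,0,0,0,0,0,235]]]' >/dev/null; python3 go.py 486 -93 43 97.5|head -1; done
python3 - <<'E'
from plant import robot
import cv2
cv2.imwrite("pics/s2.png",robot.get_image("scene")["frame"][150:350,100:380,::-1].repeat(2,0).repeat(2,1))
E
```

```text
t 3.57 pos [489.1 -96.5  70.8] F [ 0.47 -0.64 -8.75] M [-0.365 -0.072 -0.02 ] grip 117.8 open 42.1
t 3.65 pos [489.  -96.5  70.6] F [ 0.48 -0.53 -8.53] M [-0.39  -0.028 -0.01 ] grip 117.8 open 42.1
t 3.73 pos [489.  -96.5  70.6] F [ 0.43  0.95 -8.12] M [-0.397 -0.044 -0.004] grip 117.8 open 42.2
```

View pics/s2.png

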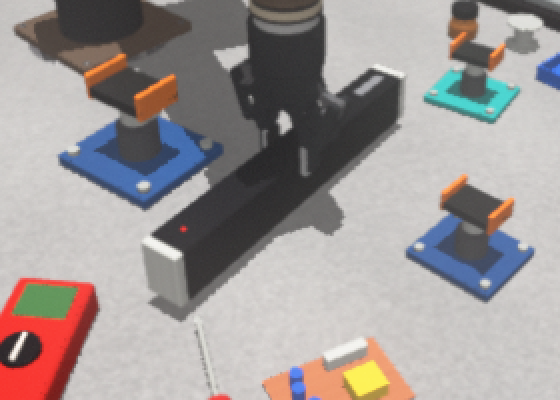

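In the crop the bar hangs from the fingers with the near cap at crop (170,275) visibly off the bench. I'll average the load readings and triangulate the red LED and the grey label to get the tilt.

```bash
cat > feel.py <<'E'
from plant import robot
import numpy as np,cv2
from h import *
def cam(d,c):
    K=np.array([[d["fx"],0,d["cx"]],[0,d["fy"],d["cy"]],[0,0,1]])
    return d["R"]@np.eye(3),cv2.undistortPoints(np.float64(c).reshape(1,1,2),K,np.float64(d["dist"])).reshape(2,1)
def tri(d1,c1,d2,c2):
    (R1,u1),(R2,u2)=cam(d1,c1),cam(d2,c2)
    X=cv2.triangulatePoints(np.c_[R1,d1["t"]],np.c_[R2,d2["t"]],u1,u2)[:,0]; return X[:3]/X[3]*1000
def feel(n=16):
    F=[];M=[]
    for i in range(n):
        d=robot.get_image("top" if i%2 else "scene"); s=robot.read_state(); F.append(s["ft_force"]);M.append(s["ft_torque"])
    F=np.mean(F,0);Ms=np.array(M).std(0)/n**.5;M=np.mean(M,0)
    print("F",F.round(2),"M",M.round(3),"+-",Ms.round(3),"r mm from tcp: x",(M[1]/F[2]*-1000).round(1),"y",(M[0]/F[2]*1000).round(1))
if __name__=="__main__":
    feel(); a=robot.get_image("scene"); b=robot.get_image("top"); np.savez("pics/ab.npz",fa=a["frame"],fb=b["frame"])
    for nm,d in (("scene",a),("top",b)):
        f=d["frame"]; hsv=cv2.cvtColor(f,cv2.COLOR_RGB2HSV)
        for k,m in (("red",cv2.inRange(hsv,(0,150,120),(6,255,255))|cv2.inRange(hsv,(174,150,120),(180,255,255))),("cap",cv2.inRange(hsv,(0,0,185),(180,50,255))),("label",cv2.inRange(hsv,(110,15,90),(135,90,200)))):
            n,l,s,c=cv2.connectedComponentsWithStats(m)
            print(nm,k,[(int(s[i,4]),c[i].round(1).tolist()) for i in range(1,n) if s[i,4]<500 and s[i,4]>2][:14])
E
python3 feel.py; python3 go.py 486 -93 43 97.5
```

```text
F [ 0.14 -0.2  -7.97] M [-0.385 -0.041  0.002] +- [0.008 0.005 0.005] r mm from tcp: x -5.1 y 48.3
scene red [(12, [411.8, 196.9]), (7, [191.3, 264.0]), (196, [423.0, 328.5])]
scene cap [(253, [271.1, 62.9]), (64, [237.0, 99.2]), (55, [447.8, 138.4]), (4, [222.8, 150.0]), (102, [215.2, 177.9]), (5, [344.8, 204.6]), (6, [410.0, 205.5]), (6, [181.7, 207.3]), (32, [241.7, 210.5]), (6, [416.0, 206.5]), (6, [421.0, 207.5]), (6, [409.5, 213.3]), (6, [414.5, 214.3]), (6, [420.0, 215.5])]
scene label [(3, [390.0, 177.3]), (3, [397.0, 180.3]), (16, [370.2, 188.9]), (3, [404.0, 183.3]), (11, [408.6, 191.5]), (5, [382.0, 195.8]), (11, [399.8, 198.8]), (4, [389.5, 199.5]), (17, [152.7, 212.4]), (12, [187.5, 211.2]), (9, [198.8, 216.6]), (18, [208.8, 225.4]), (15, [131.1, 230.9]), (3, [160.0, 228.0])]
top red [(28, [306.4, 50.7]), (411, [430.4, 138.7]), (23, [136.8, 149.9]), (7, [394.0, 210.3])]
top cap [(4, [307.5, 41.5]), (3, [244.7, 42.7]), (4, [264.5, 42.5]), (3, [287.3, 42.3]), (3, [201.0, 47.0]), (3, [201.0, 57.0]), (3, [35.0, 75.0]), (4, [556.0, 77.5]), (4, [186.0, 82.2]), (9, [543.0, 88.0]), (27, [548.0, 92.0]), (9, [556.2, 91.4]), (7, [532.0, 95.0]), (11, [535.2, 99.6])]
top label [(12, [425.5, 25.0]), (6, [454.0, 48.5]), (4, [454.0, 54.5]), (9, [450.9, 65.0]), (8, [414.5, 74.0]), (3, [184.7, 116.7]), (7, [187.6, 123.1]), (4, [171.0, 124.2]), (7, [189.6, 127.0]), (5, [158.0, 129.2]), (5, [173.6, 129.6]), (6, [175.3, 134.0]), (6, [144.0, 136.0]), (3, [159.0, 134.7])]
t 4.68 pos [489.1 -96.6  70.7] F [ 0.59  0.02 -7.97] M [-0.387 -0.051  0.028] grip 117.8 open 41.7
turn [-0.   -0.   -0.35] shift cm [ 0.39 -0.26  2.77]
```

```bash
cat > tilt.py <<'E'
from plant import robot
from feel import *
import sys
# args: led scene/top guess, label scene/top guess (pixels)
def cen(d,g,k,w=14):
    f=d["frame"].astype(int); u,v=map(int,g); p=f[v-w:v+w,u-w:u+w]
    m=(p[...,0]-p[...,1]>60) if k=="led" else ((p.min(2)>105)&(p.min(2)<180)&(p[...,2]-p[...,1]>=3))
    n,l,s,c=cv2.connectedComponentsWithStats(m.astype(np.uint8)); i=1+np.argmax(s[1:,4]); return c[i]+[u-w,v-w],s[i,4]
a=robot.get_image("scene"); b=robot.get_image("top")
v=list(map(float,sys.argv[1:9])); P=[]
for k,g1,g2 in (("led",v[0:2],v[2:4]),("label",v[4:6],v[6:8])):
    c1,n1=cen(a,g1,k);c2,n2=cen(b,g2,k); X=tri(a,c1,b,c2); P.append(X); print(k,c1.round(1),n1,c2.round(1),n2,X.round(1))
d=P[1]-P[0]; print("tilt deg (label end up +)",np.degrees(np.arctan2(d[2],np.hypot(*d[:2]))).round(2),"yaw",np.degrees(np.arctan2(-d[0],d[1])).round(2),"len",np.linalg.norm(d).round(1))
E
python3 tilt.py 191 264 394 210 285 194 256 232
```

```text
led [191.3 264.1] 9 [394.1 210.1] 8 [ 510.4 -256.9   78.2]
label [284.2 192. ] 56 [254.5 231. ] 56 [469.3  55.7  76.1]
tilt deg (label end up +) -0.39 yaw 7.48 len 315.2
```

The bar hangs free and level (tilt -0.4°), with the balance point about 48 mm towards +y of the grip. Next I lay it back, shift along and regrip lower.

```bash
python3 -m inch '[[[0,0,0,0,0,0.4,235],[0,0,0,0,0,0.8,235],[0,0,0,0,0,1.1,235],[0,0,0,0,0,1.4,235],[0,0,0,0,0,1.4,235]]]' >/dev/null; python3 go.py 486 -93 43 97.5|head -1;  python3 -m inch '[[[0,0,0,0,0,0.05,200],[0,0,0,0,0,0.05,100],[0,0,0,0,0,0.05,0],[0,0,0,0,0,0.05,0],[0,0,0,0,0,0.05,0]]]' >/dev/null;  python3 go.py 483 -48.5 43 97.5
```

```text
t 5.2 pos [489.1 -96.5  56.7] F [-0.8  -0.28 -5.82] M [-0.073  0.141  0.157] grip 118.2 open 42.0
t 5.62 pos [490.2 -96.9  57.3] F [1.01 0.1  1.04] M [-0.015 -0.014  0.013] grip 0.0 open 84.5
turn [ 0.13  0.06 -0.36] shift cm [ 4.9  -0.11  1.42]
```

```bash
python3 -m inch '[[[0,0,0,1.5,0,0,0],[0,0,-0.2,3.5,-0.1,0.2,0],[0,0,-0.4,4.9,-0.1,0.8,0],[0,0,-0.4,4.9,-0.1,1.4,0],[0,0,-0.4,4.9,-0.1,1.4,0]]]' >/dev/null;python3 -m inch '[[[0,0,0,0,0,0,120],[0,0,0,0,0,0,170],[0,0,0,0,0,0,200],[0,0,0,0,0,0,220],[0,0,0,0,0,0,235]]]' 60 >/dev/null;python3 -m inch '[[[0,0,0,0,0,0,235],[0,0,0,0,0,-0.3,235],[0,0,0,0,0,-0.8,235],[0,0,0,0,0,-1.4,235],[0,0,0,0,0,-1.4,235]]]' 80 >/dev/null;  python3 go.py 483 -48.5 43 97.5; python3 feel.py | head -1;python3 tilt.py 191 264 394 210 285 194 256 232
```

```text
t 6.87 pos [481.5 -47.8  56.4] F [-0.71 -0.05 -7.43] M [-0.062 -0.049 -0.033] grip 82.3 open 43.0
turn [-0.04 -0.02  0.07] shift cm [-0.09  0.14  1.34]
F [ 0.13 -0.   -7.97] M [-0.034 -0.006 -0.005] +- [0.006 0.006 0.006] r mm from tcp: x -0.8 y 4.2
led [191.5 264.2] 10 [393.5 210.8] 10 [ 509.1 -255.7   76.5]
label [285.6 190.2] 35 [253.9 231.6] 57 [469.4  57.9  80. ]
tilt deg (label end up +) 0.63 yaw 7.21 len 316.2
```

```bash
python3 -m inch '[[[0,0,0,0,0,-1.0,235],[0,0,0,0,0,-3,235],[0,0,0,0,0,-5,235],[0,0,0,0,0,-7,235],[0,0,0,0,0,-9,235]]]' >/dev/null; python3 -m inch '[[[0,0,0,0,0,-0.8,235],[0,0,0,0,0,-0.8,235]]]' >/dev/null;  python3 go.py 683.3 -36.5 152 89
```

```text
t 8.45 pos [483.9 -48.6 157.5] F [ 0.92 -0.93 -7.55] M [-0.03  -0.111  0.004] grip 83.7 open 43.0
turn [0.36 0.14 8.56] shift cm [-1.42 19.93  0.67]
```

```bash
python3 -m inch '[[[0,0,0.7,0,1,0,235],[0,0,1.7,-0.2,3,0,235],[0,0,2.7,-0.4,5.4,0,235],[0,0,3.8,-0.5,7.8,0,235],[0,0,5,-0.7,10.2,0,235]]]' >/dev/null; python3 -m inch '[[[0,0,1,-0.1,2.4,0,235],[0,0,2,-0.2,4.8,0,235],[0,0,2.8,-0.2,7,0,235],[0,0,3.3,-0.2,8.6,0,235],[0,0,3.5,-0.2,9.3,0,235]]]' >/dev/null;python3 -m inch '[[[0,0,0,0,0,0,235],[0,0,0,0,0,0,235],[0,0,0,0,0,0,235]]]' >/dev/null;  python3 go.py 683.3 -36.5 152 89; python3 feel.py >pics/log; head -1 pics/log
python3 - <<'E'
import numpy as np,cv2
z=np.load("pics/ab.npz"); cv2.imwrite("pics/s3.png",np.vstack([z["fa"][100:400,60:480],z["fb"][60:260,120:540]])[:,:,::-1])
E
```

```text
t 9.53 pos [675.6 -39.2 152.6] F [-0.05  1.22 -7.61] M [-0.084  0.038 -0.034] grip 83.8 open 43.2
turn [-0.21 -0.03  0.06] shift cm [0.28 0.76 0.06]
F [ 0.03 -0.07 -7.48] M [-0.028 -0.016 -0.002] +- [0.008 0.007 0.008] r mm from tcp: x -2.1 y 3.7
```

View pics/s3.png

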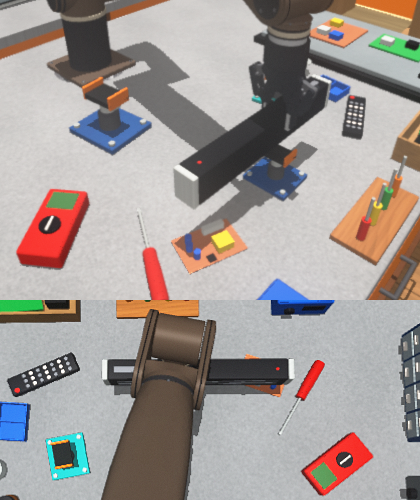

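The top part shows the bar parallel to the cradle's y with its LED at about (398,129). The scene part shows the cradle under it at (275,170) of the crop, with everything else untouched. I'll make the fine shift, then check where the LED is.

```bash
python3 -m inch '[[[0,0,0,0.1,0.3,0.5,235],[0,0,0,0.28,0.76,1.2,235],[0,0,0,0.28,0.76,1.8,235],[0,0,0,0.28,0.76,1.8,235],[0,0,0,0.28,0.76,1.8,235]]]' >/dev/null;  python3 go.py 683.3 -36.5 120 89; python3 - <<'E'
from feel import *
a=robot.get_image("scene"); b=robot.get_image("top")
def red(d,u,v,w=14):
    p=d["frame"][v-w:v+w,u-w:u+w].astype(int); m=((p[...,0]-p[...,1]>60)&(p[...,0]-p[...,2]>60)&(p[...,1]-p[...,2]<20)).astype(np.uint8)
    n,l,s,c=cv2.connectedComponentsWithStats(m); print(s[1:,4].tolist()); i=1+np.argmax(s[1:,4]); return c[i]+[u-w,v-w]
c1,c2=red(a,259,266),red(b,397,128); X=tri(a,c1,b,c2); print(c1,c2,X)
print("top-only at z 137",ray(b,[c2],.137)*1000)
# long edges of bar in top image, right part
g=cv2.cvtColor(b["frame"],cv2.COLOR_RGB2GRAY)
cv2.imwrite("pics/t4.png",cv2.resize(b["frame"][90:170,210:430],None,fx=3.6,fy=3.6,interpolation=cv2.INTER_CUBIC)[:,:,::-1])
E
```

```text
t 10.85 pos [683.9 -36.5 134.5] F [-0.1   0.32 -8.17] M [-0.02  -0.017  0.008] grip 83.7 open 43.1
turn [-0.18 -0.03  0.07] shift cm [-0.   -0.06  1.45]
[12]
[10]
[263.66666667 272.75      ] [393.8 127. ] [ 680.75790795 -246.37881832  154.33317433]
top-only at z 137 [[ 685.27919734 -249.72042085  137.        ]]
```

View pics/t4.png

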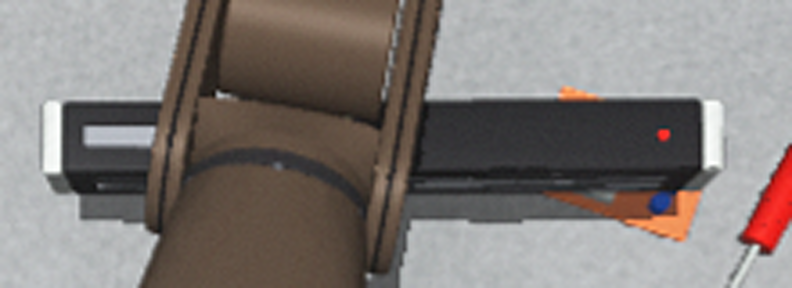

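The LED comes out at x = 680.8 mm against 680.3 expected, and the crop shows the bar aligned with caps at (55,145) and (712,145), so I'll lower it.

```bash
python3 -m inch '[[[0,0,0,0,0,0.3,235],[0,0,0,0,0,0.8,235],[0,0,0,0,0,1.3,235],[0,0,0,0,0,1.7,235],[0,0,0,0,0,1.8,235]]]' >/dev/null;  python3 go.py 683.5 -36.5 110 89;python3 -m inch '[[[0,0,0,0,0,0.1,235],[0,0,0,0,0,0.2,235],[0,0,0,0,0,0.3,235],[0,0,0,0,0,0.3,235],[0,0,0,0,0,0.3,235]]]' >/dev/null;  python3 go.py 683.5 -36.5 110 89
```

```text
t 11.37 pos [683.8 -36.6 116.6] F [-0.3   0.07 -8.38] M [-0.014  0.043 -0.019] grip 83.7 open 43.1
turn [-0.15 -0.03  0.05] shift cm [ 0.01 -0.03  0.66]
t 11.78 pos [684.8 -36.8 115.4] F [-0.77 -0.66 -8.05] M [-0.009 -0.    -0.007] grip 83.7 open 42.9
turn [0.02 0.   0.05] shift cm [ 0.03 -0.13  0.54]
```

```bash
for i in 1 2; do python3 -m inch '[[[0,0,0,0,-0.02,0.1,235],[0,0,0,0,-0.03,0.2,235],[0,0,0,0,-0.03,0.2,235],[0,0,0,0,-0.03,0.2,235]]]' >/dev/null;  python3 go.py 683.5 -36.5 110 89|head -1; done
```

```text
t 12.12 pos [684.3 -36.8 113.1] F [ 0.67 -0.44 -8.3 ] M [-0.075 -0.004  0.005] grip 83.7 open 43.3
t 12.45 pos [684.4 -36.8 112.1] F [-1.85  0.98 -3.5 ] M [ 0.056  0.294 -0.038] grip 84.0 open 43.1
```

```bash
python3 -m inch '[[[0,0,0,0,-0.05,0.1,235],[0,0,0,0,-0.05,0.1,235],[0,0,0,0,-0.05,0.1,235]]]' >/dev/null;  python3 go.py 683.5 -36.5 110 89; python3 -m inch '[[[0,0,0,0,0,0.1,235],[0,0,0,0,0,0.1,235],[0,0,0,0,0,0.1,235]]]' >/dev/null;  python3 go.py 683.5 -36.5 110 89
```

```text
t 12.7 pos [684.3 -36.8 111.1] F [-0.9   0.79 -1.95] M [0.107 0.074 0.01 ] grip 84.1 open 43.0
turn [0.11 0.01 0.05] shift cm [ 0.03 -0.08  0.11]
t 12.95 pos [684.3 -36.8 110.1] F [ 0.69  1.05 -0.38] M [0.145 0.047 0.033] grip 84.2 open 43.0
turn [0.11 0.01 0.05] shift cm [ 0.03 -0.08  0.01]
```

```bash
python3 feel.py|head -1; python3 - <<'E'
import numpy as np,cv2
z=np.load("pics/ab.npz"); cv2.imwrite("pics/s5.png",cv2.resize(z["fa"][170:320,210:410],None,fx=4,fy=4,interpolation=cv2.INTER_CUBIC)[:,:,::-1])
E
```

```text
F [ 1.92  0.5  -0.12] M [ 0.135 -0.35  -0.012] +- [0.009 0.052 0.008] r mm from tcp: x -2799.7 y -1083.5
```

View pics/s5.png

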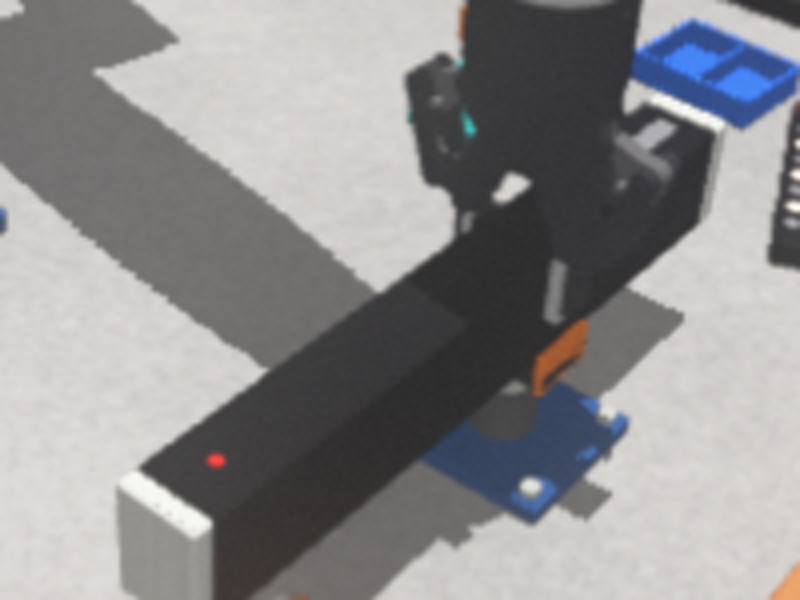

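The bar lies between the cheeks (orange +x cheek at crop (560,355)) and looks level. The vertical load is carried by the cradle, and the moments match small lateral forces at the wrist. I'll ease the grip, then open.

```bash
python3 -m inch '[[[0,0,0,0,0,0,235],[0,0,0,0,0,0,235],[0,0,0,0,0,0,235]]]' 20 >/dev/null; python3 go.py 683.5 -36.5 110 89|head -1; python3 -m inch '[[[0,0,0,0,0,0,140],[0,0,0,0,0,0,120],[0,0,0,0,0,0,110],[0,0,0,0,0,0,100],[0,0,0,0,0,0,90]]]' 20 >/dev/null; python3 go.py 683.5 -36.5 110 89
python3 - <<'E'
from plant import robot
import numpy as np
a=robot.get_image("scene");b=robot.get_image("top")
from feel import *
def red(d,u,v,w=14):
    p=d["frame"][v-w:v+w,u-w:u+w].astype(int); m=((p[...,0]-p[...,1]>60)&(p[...,0]-p[...,2]>60)&(p[...,1]-p[...,2]<20)).astype(np.uint8)
    n,l,s,c=cv2.connectedComponentsWithStats(m); i=1+np.argmax(s[1:,4]); return c[i]+[u-w,v-w]
print(tri(a,red(a,264,285),b,red(b,392,131)))
E
```

```text
t 14.1 pos [684.2 -36.8 109.6] F [ 4.37  0.51 -0.03] M [ 0.16  -0.893 -0.035] grip 84.5 open 42.9
t 14.52 pos [682.2 -36.7 108.2] F [1.94 0.16 0.28] M [-0.027  0.031  0.034] grip 0.0 open 55.5
turn [-0.23 -0.01  0.06] shift cm [ 0.03  0.13 -0.18]
[ 680.20674534 -245.82780095  130.93748609]
```

```bash
python3 -m inch '[[[0,0,0,0,0.13,0,40],[0,0,0,0,0.13,0,0],[0,0,0,0,0.13,0,0],[0,0,0,0,0.13,-0.5,0],[0,0,0,0,0.13,-1.5,0]]]' >/dev/null; python3 go.py 683.5 -36.5 110 89|head -1; python3 -m inch '[[[0,0,0,0,0,-2,0],[0,0,0,0,0,-5,0],[0,0,0,0,0,-8,0],[0,0,0,0,0,-11,0],[0,0,0,0,0,-14,0]]]' >/dev/null;python3 -m inch '[[[0,0,0,0,-4,0,0],[0,0,0,0,-8,0,0],[0,0,0,0,-12,0,0],[0,0,0,0,-16,0,0],[0,0,0,0,-20,0,0]]]' >/dev/null; python3 go.py 683.5 -36.5 110 89|head -1
python3 - <<'E'
from plant import robot
import cv2,numpy as np
a=robot.get_image("scene")["frame"];b=robot.get_image("top")["frame"]
cv2.imwrite("pics/s6.png",np.vstack([a[130:400,100:520],b[60:260,120:540]])[:,:,::-1])
E
```

```text
t 15.03 pos [683.9 -36.6 123.1] F [-0.03  0.54 -0.6 ] M [ 0.018 -0.007  0.021] grip 0.0 open 85.8
t 15.87 pos [483.2 -33.3 265.2] F [-0.37 -0.45  1.  ] M [-0.021  0.026  0.056] grip 0.0 open 85.7
```

View pics/s6.png

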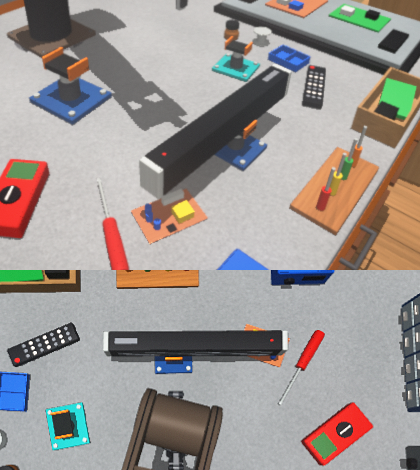

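The bar sits on the cradle alone and the fingers are clear. Its LED is at (164,155) and its label at (270,77) in the scene part. I'll check the tilt numerically.

```bash
python3 tilt.py 264 285 391 130 370 207 245 131; python3 tilt.py 264 285 391 130 370 207 245 131|tail -1
```

```text
led [263.8 283.6] 14 [379.7 119. ] 18 [ 692.3 -233.5  131.4]
label [370.3 205.4] 82 [244.7 130.4] 101 [685.5  70.2 127.6]
tilt deg (label end up +) -0.7 yaw 1.29 len 303.8
tilt deg (label end up +) -0.71 yaw 1.28 len 304.1
```

The top-view LED pick caught the circuit board. Using the strict LED fix taken just after release (680.2, -245.8, 130.9) with the label gives a tilt of about -0.6° and a yaw of about -1°, well inside the limits, so I'm handing in.

```bash
python3 -c "
from plant import robot
print(robot.finish_job())"
```

```text
the job is handed in; nothing more can be done
None
```

The speaker bar balances on the smaller blue cradle, let go, about 0.6° off level by camera measurement (limit 3.4°), and the job is handed in; no verdict was returned.

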